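# Reset the lamp supply under its latched cover

### The arm

A 6-joint arm with a two-finger parallel gripper is mounted at the origin on a cart in front of the work surface, level with it; the furniture and walls round the work are solid. World frame = base frame: x ahead of the robot, y to its left, z up, the work surface at z = 0. Lengths are in m, angles in rad, forces in N, time in s.
With the tool pointing down it reaches from about 0.3 to 0.875 m from the base axis. Payload 6.4 kg.
Tool frame: the origin (TCP) lies at the very end of the fingers, on their centre line; the grasp point (between the pads) lies tcp_to_grasp behind it (tcp_to_grasp is the distance from the TCP to the grasp point, in m); z points along the fingers, y is the direction in which the jaws open and shut (so a half turn about z gives the same grasp; the last joint's range is limited). The gripper opens to 85 mm and grips with 20 to 120 N. Pads are 22 mm wide; open, the fingers measure 114 mm over their backs; the gripper's body (76 mm by 85 mm) begins 54 mm behind the grasp point. The pads swing forward as they close: fully open they stand 13 mm farther back than shut.
Start: joints at [1.064, 0.181, 1.607, -0, 1.354, -0.206], TCP at [0.17, 0.549, 0.231] pointing down, gripper open.
Joint ranges: [-2.99, 2.99], [-0.89, 2.07], [0.3, 2.58], [-1.14, 4.28], [0, 2.63], [-3.12, 3.12]. Speed limits (rad/s): [2.57, 2.57, 3.01, 3.14, 3.14, 3.14].

### API

Orientations are given as a unit quaternion [w, x, y, z].
In Python, from bench import get_obs, camera, hand_in, tcp_to_grasp gives the robot as it stands.
- The arm moves only by the shell command python3 -m inch 'ROWS' [OPENING]. ROWS is JSON, a list of rows, each an object with "delta_pos": the shift along the tool's x, y, z in cm, a list of three; "rotation": the turn, a rotation vector about the tool's x, y, z in rad, a list of three. In form: [{"delta_pos": [x, y, z], "rotation": [rx, ry, rz]}, ...]. A call has 1 to 10 rows; each row shifts and turns the commanded pose from where the row before left it, along the tool's axes as they then stand; what a row does not reach is not made up. A row lasts 1/10 s, in which the tool goes at most 50 mm and 8.59 degrees, less where a joint would pass 70% of its speed; a pose out of reach is approached as far as the arm can. A call is refused whole if a number of a shift passes 5 or a number of a turn 0.15, either way. A call with a gripper value outside its range is refused whole. OPENING is the finger opening in cm, from 0 to 8.54, set as the call begins (- or left out, the last holds). The fingers move at their own pace and stop on an object; the grip force is fixed at half the most. Time passes only in rows, so rows that do not move let the fingers close. It gives the time, the measured TCP pose, the force and the opening at its end, in the units of the state.
- get_obs(): the state, without advancing time (a new reading comes with each control period).
- camera(name): name is "scene" or "side" or "wrist"; returns a dict with "color" (480x640x3 uint8, red, green, blue), "vfov" (degrees; the focal length in pixels is half the picture's height over the tangent of half this angle, whatever the lens; pixels are square), "cx", "cy" (the principal point, pixels), "eye" and "orientation" of the camera in the world; the wrist camera has in their place "T_tool_cam" (4x4, takes a point from camera to tool coordinates, whose origin is the TCP and whose axes are the flange's). Camera axes: x right, y down, z forward; pixel columns grow to the right and rows downward; lengths in m; the calibration is good to about 2 mm. The wrist camera is an equidistant fisheye: a pixel r from the principal point sees the ray r / f radians off the axis. A picture is of the moment at which its call begins: read the wrist's pose just before it. There is no depth.
- hand_in(): hands the job in, once; it reports no verdict.
The state is a dict: "time_s": time; "q": joint angles; "dq": joint speeds; "joint_efforts": joint torques, N m; "eef_pos": TCP position; "eef_rot": TCP orientation; "wrist_force": force on the tool from outside, world axes, zero at the start; "torque": the same for the moment, N m; "opening": opening from 0.0 (shut) to 1.0 (fully open).
Only numpy, scipy, OpenCV 4.12 (cv2) and the standard library are available. Lean on these libraries where they do the work, as an engineer would, in place of code of your own. Each camera call takes 0.05 s, during which the arm holds its last target.

### The job

The microscope's lamp supply has tripped. Press its snap tab down until it has clicked fully in, push the released cover along its guides, off its seat and all the way back to the end stop, then press the reset button that this uncovers fully down and let it come up. Only press and push: do not lift the cover, leave the other things where they stand, and finish clear of everything.

Things in the scene. Friction and masses are not known exactly. Their poses are not given: they have to be found in the camera images.
- supply: the lamp supply: a low white box fixed to the worktop, 180 (its x) x 86 (y) x 45 mm up to its flat deck. Origin: centre of its underside, z up; x runs from the snap tab's end (x = -90 mm, facing the robot, turned up to 35 degrees either way) to the end stop. Guide rails 6 mm high run along both sides of the deck. Under the cover is an open bay, x = -68 to -14, y = -29 to 29 mm.
- cover: the cover: a loose flat grey box, 84 (x) x 70 (y) x 18 mm, 0.1 to 0.2 kg, on the deck between the rails. Origin: centre of its underside, axes as the supply's; seated at supply x = -44, z = 45 mm. The tab's nib in its slot blocks it (1 mm of play) until the tab is in; then it slides 86 mm along +x to the stop (origin at x = +42; enough from +32), held by friction only.
- end_stop (a point): foot of the end stop, an 18 mm high wall across the far end of the supply's deck; this point is on its near face, at supply x = +84, y = 0, z = 45 mm.
- cover_face (a point): centre of the cover's near end face, the flat upright face to push on (70 mm wide, 18 mm high), 9 mm above the deck; at supply x = -86 mm when seated, 0 at the end stop.
- tab_pad (a point): centre of the top of the snap tab's pad: a ribbed grey plate, 37 (x) x 36 (y) x 8 mm, sticking out of the supply's near end over the worktop, x = -128 to -91 mm in the supply's frame. This point: supply x = -114, y = 0, z = 49 mm when out, 40 mm when fully in. Below and around it, except towards the supply, the air is free.
- tab (a joint): travel of the snap tab, straight down: 0 out (cover locked), 0.009 m fully in. It takes about 4 N to move, and stays where it is pressed to. The cover is free from about 0.007 m on.
- button_top (a point): centre of the top of the reset button, a round black cap 22 mm across, at supply x = -41, y = 0 and, at rest, z = 43 mm, 2 mm below the deck, hidden under the seated cover; free round it is the bay.
- reset_button (a joint): travel of the reset button, straight down: 0 at rest, 0.005 m fully down (counted as pressed from 0.004 m); springs back; about 1.6 N to start and 3.6 N fully down.
- stopper: a cork stopper, 24 mm across and high, standing on the worktop beside the supply (-y side). Origin: centre of its underside. Leave alone.
- petri_3: a closed petri dish, 60 mm across, 15 mm high, beside the supply (+y side). Origin: centre of its underside. Leave alone.
- beaker: a small clear beaker, 44 mm across, 58 mm high, beside the supply (-y side). Origin: centre of its underside. Leave alone.
- forceps_0: steel forceps, 129 x 12 x 7 mm, lying along the supply's +y side. Origin: centre of the underside. Leave alone.
- marker_2: a black marker pen, 140 x 11 x 12 mm, lying on the worktop across the near end of the supply, short of the tab. Origin: centre of the underside. Leave alone.
- eyepiece_pot: a black pot, 43 mm across, 40 mm high, on the left of the worktop by the microscope. Origin: centre of its underside. Leave alone.
- clicker: a round tally counter, 43 mm across, 26 mm high, on the worktop to the right of the supply. Origin: centre of its underside. Leave alone.
Not all that is in view belongs to the job. Leave any brown look-alike of the cover alone.

How it is judged:
By the outcome, as a careful person would: the job done as asked, in the order asked, and still so for the second after the job is handed in, with the robot touching nothing.
It also fails if it takes over 40 s, if anything falls off the work surface, if the arm or the gripper's body presses on something with over 40 N, if the wrist force passes 120 N, or if a joint passes its speed limit or range.

## Working session

There is one attempt and no reset: what is moved stays moved. The work goes in short steps, Python scripts to look and compute and a shell command to move; the robot and the scene stay as the last step left them, time stands still between calls to the robot, and variables do not carry over. Pictures are saved under pics/ and viewed, and the job is handed in when it is done.

```bash
ls; mkdir -p pics; python3 - <<'E'
from bench import get_obs,camera,tcp_to_grasp
import cv2
o=get_obs();print(o,tcp_to_grasp)
for n in("scene","side","wrist"):
    c=camera(n);cv2.imwrite(f"pics/{n}0.png",c["color"][:,:,::-1]);c.pop("color");print(n,c)
E
```

```text
pics
{'time_s': 0.0, 'q': array([ 1.06371949e+00,  1.81529796e-01,  1.60796959e+00,  4.00415947e-05,
        1.35380234e+00, -2.06310442e-01]), 'dq': array([ 0.00032138, -0.0015651 ,  0.00121074,  0.00181523,  0.00113729,
        0.00142147]), 'joint_efforts': array([ 3.24807807e-06, -4.44875729e+01, -3.51327002e+01, -4.13223352e-04,
        9.12368327e-03,  1.58577177e-05]), 'eef_pos': array([0.17005869, 0.54872145, 0.23040904]), 'eef_rot': array([-3.16702813e-04,  1.49821239e-01,  9.88712732e-01, -7.93924284e-04]), 'wrist_force': array([-0.12824208, -0.26249741,  1.04402869]), 'torque': array([-0.04983362,  0.00177842, -0.02190658]), 'opening': 1.0060640831139622} 0.0187
scene {'vfov': 47.94631911508065, 'cx': 318.83224837006395, 'cy': 230.299049130495, 'eye': array([ 0.18289237, -0.39540218,  0.83568255]), 'orientation': array([-0.34719345,  0.89352042, -0.26922969,  0.09270027])}
side {'vfov': 49.12988187416144, 'cx': 319.6055486128253, 'cy': 239.60320936420615, 'eye': array([-0.08145952,  1.09381893,  0.79806699]), 'orientation': array([ 0.15152557, -0.26914548,  0.83519869, -0.45502073])}
wrist {'vfov': 65.70646984690485, 'cx': 316.72831622553485, 'cy': 234.42639423280835, 'T_tool_cam': array([[-1.11660095e-03, -9.50431832e-01, -3.10931000e-01,
         8.17629759e-02],
       [ 9.99999330e-01, -9.66243695e-04, -6.37605894e-04,
         6.21235940e-04],
       [ 3.05565819e-04, -3.10931504e-01,  9.50432274e-01,
        -1.42526030e-01],
       [ 0.00000000e+00,  0.00000000e+00,  0.00000000e+00,
         1.00000000e+00]])}
```

View pics/scene0.png

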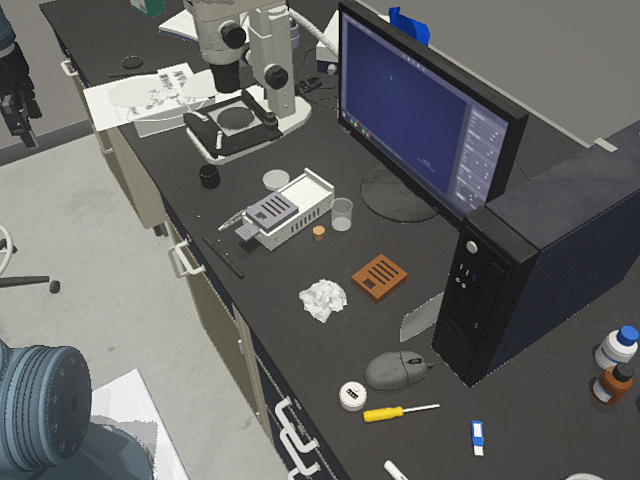

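View pics/side0.png

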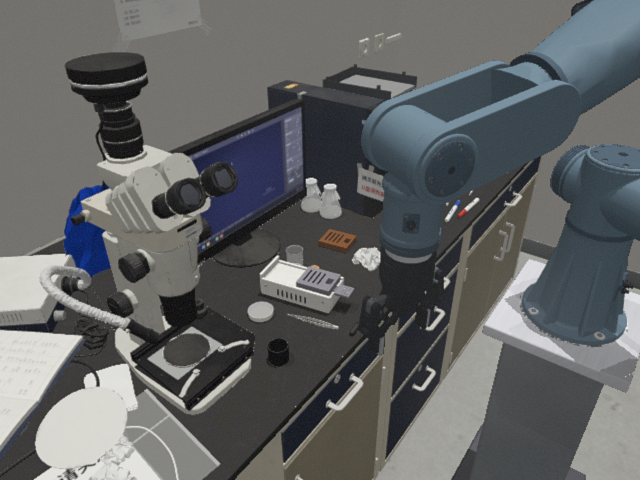

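View pics/wrist0.png

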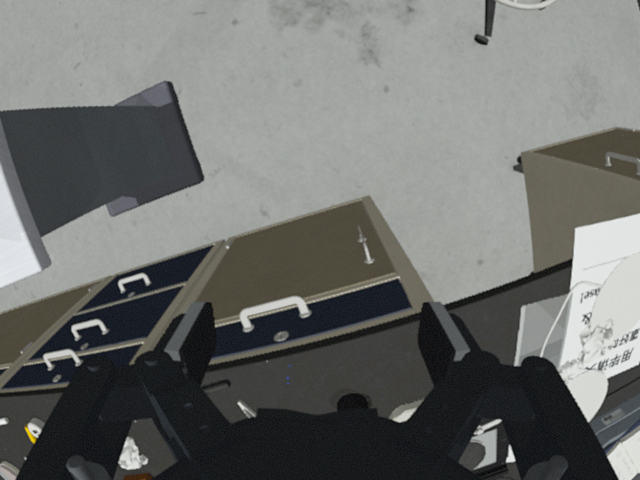

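The scene view shows the supply near (290,215), with its tab at (247,232). The side view shows the supply near (300,285), with its tab at (343,292). I'll enlarge both.

```bash
python3 - <<'E'
import cv2
a=cv2.imread("pics/scene0.png")[155:285,195:365];cv2.imwrite("pics/sc1.png",cv2.resize(a,None,fx=4.6,fy=4.6,interpolation=cv2.INTER_CUBIC))
a=cv2.imread("pics/side0.png")[235:345,240:380];cv2.imwrite("pics/sd1.png",cv2.resize(a,None,fx=5.4,fy=5.4,interpolation=cv2.INTER_CUBIC))
E
```

```text
(no output)
```

View pics/sc1.png

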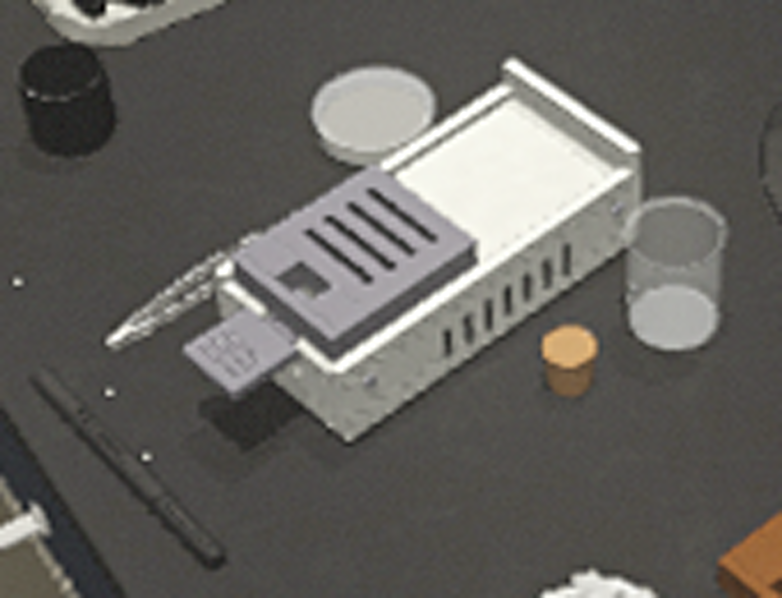

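View pics/sd1.png

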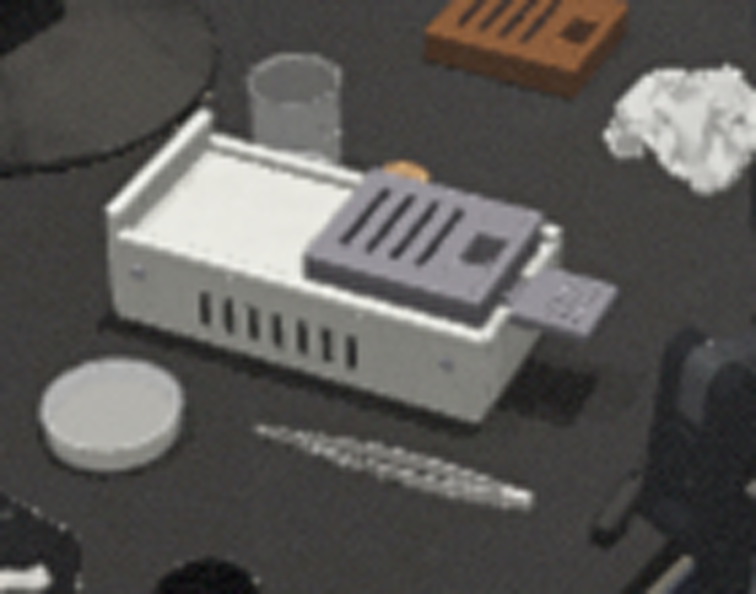

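Most corners of the supply, cover and tab can be read in both crops, so I'll fit its planar pose.

```bash
cat > h.py <<'E'
import numpy as np,cv2
from scipy.spatial.transform import Rotation as R
from scipy.optimize import least_squares
def Rq(q): return R.from_quat([q[1],q[2],q[3],q[0]]).as_matrix()
CAM={"scene":dict(vfov=47.94631911508065,cx=318.83224837006395,cy=230.299049130495,eye=np.array([0.18289237,-0.39540218,0.83568255]),q=[-0.34719345,0.89352042,-0.26922969,0.09270027]),
"side":dict(vfov=49.12988187416144,cx=319.6055486128253,cy=239.60320936420615,eye=np.array([-0.08145952,1.09381893,0.79806699]),q=[0.15152557,-0.26914548,0.83519869,-0.45502073])}
def proj(n,P):
    c=CAM[n];p=(np.asarray(P)-c["eye"])@Rq(c["q"]);f=240/np.tan(np.radians(c["vfov"]/2))
    return np.c_[c["cx"]+f*p[:,0]/p[:,2],c["cy"]+f*p[:,1]/p[:,2]]
def onplane(n,uv,z):
    c=CAM[n];f=240/np.tan(np.radians(c["vfov"]/2))
    d=Rq(c["q"])@np.array([(uv[0]-c["cx"])/f,(uv[1]-c["cy"])/f,1]);return c["eye"]+d*(z-c["eye"][2])/d[2]
def world(p,P):
    P=np.asarray(P)/1000;c,s=np.cos(p[2]),np.sin(p[2]);return np.c_[p[0]+c*P[:,0]-s*P[:,1],p[1]+s*P[:,0]+c*P[:,1],P[:,2]]
def uncrop(uv,k,o): return (np.asarray(uv,float)+.5)/k-.5+np.array(o)
E
cat > fit.py <<'E'
from h import *
sc=[((-90,-43,0),(349,440)),((-86,35,63),(237,250)),((-2,35,63),(375,165)),((-2,-35,63),(478,240)),((-86,-35,63),(333,338)),((-128,18,49),(183,348)),((-128,-18,49),(237,388)),((90,43,63),(510,58)),((90,-43,63),(640,148))]
sd=[((-90,43,0),(482,425)),((-2,35,63),(308,252)),((-2,-35,63),(372,170)),((-86,-35,63),(556,215)),((-86,35,63),(480,302)),((-128,-18,49),(616,288)),((-128,18,49),(585,334)),((90,43,63),(108,208)),((90,-43,63),(208,110)),((90,43,0),(113,315))]
D={"scene":([a for a,_ in sc],uncrop([b for _,b in sc],4.6,(195,155))),"side":([a for a,_ in sd],uncrop([b for _,b in sd],5.4,(240,235)))}
def res(p,ns): return np.concatenate([(proj(n,world(p,D[n][0]))-D[n][1]).ravel() for n in ns])
for ns in(["scene"],["side"],["scene","side"]):
    s=least_squares(res,[.5,.2,0],args=(ns,),loss="soft_l1");print(ns,s.x,np.degrees(s.x[2]));print(np.round(res(s.x,ns).reshape(-1,2),1).tolist())
p=s.x
print("tab",world(p,[(-114,0,49)]),"face",world(p,[(-86,0,54)]),"btn",world(p,[(-41,0,43)]))
E
python3 fit.py
```

```text
['scene'] [0.5480134  0.31071558 0.18651717] 10.686646862384583
[[0.4, 2.0], [-1.6, 0.9], [0.1, -1.1], [0.4, -0.5], [-0.0, 0.0], [-0.3, -0.4], [-0.7, 0.7], [0.6, -0.5], [0.4, -0.7]]
['side'] [0.54564663 0.31198444 0.17393296] 9.965624615514919
[[-0.4, 1.6], [-1.1, -0.1], [0.8, -0.8], [-1.5, -0.3], [-0.1, 0.3], [1.0, -0.3], [0.5, 0.0], [-0.0, -0.2], [-0.4, -0.6], [0.9, 0.9]]
['scene', 'side'] [0.54741194 0.31078572 0.18287107] 10.477740447214872
[[-0.0, 2.0], [-1.9, 0.8], [-0.1, -1.1], [0.1, -0.3], [-0.5, 0.1], [-0.7, -0.4], [-1.1, 0.7], [0.5, -0.4], [0.2, -0.5], [-0.4, 0.9], [-1.3, -0.6], [0.4, -1.4], [-1.8, -1.0], [-0.1, -0.4], [0.7, -1.2], [0.4, -0.8], [-0.3, -0.5], [-0.9, -1.0], [0.6, 0.6]]
tab [[0.43531282 0.29005442 0.049     ]] face [[0.46284593 0.29514632 0.054     ]] btn [[0.50709559 0.30332972 0.043     ]]
```

The fits from the two cameras agree to about 2 mm: yaw ≈ 10.5°, tab at (0.435, 0.290). First I'll shut the fingers and align the tool with the supply by turning −0.483 rad about tool z.

```bash
cat > rem.py <<'E'
from h import *; from bench import get_obs; import sys
p=[0.5474,0.3108,0.1829]
import os,json
if os.path.exists("pose.json"): p=json.load(open("pose.json"))
o=get_obs();T=Rq(o["eef_rot"]);a=T[:,0]
c,s=np.cos(p[2]),np.sin(p[2]);d=np.array(o["eef_pos"])-[p[0],p[1],0]
print("t",round(o["time_s"],2),"tcp in supply mm",np.round([1000*(c*d[0]+s*d[1]),1000*(-s*d[0]+c*d[1]),1000*d[2]],1),"F",np.round(o["wrist_force"],1),"open",round(o["opening"],2))
S=np.array([[-c,-s,0],[s*-1,c,0],[0,0,-1]]).T
print("rotvec needed (tool)",np.round(R.from_matrix(T.T@S).as_rotvec(),4))
if len(sys.argv)>3:
    w=world(p,[list(map(float,sys.argv[1:4]))])[0]
    print("delta tool cm",np.round(T.T@(w-o["eef_pos"])*100,2))
E
python3 rem.py
python3 -m inch '[{"delta_pos":[0,0,0],"rotation":[0,0,-0.12]},{"delta_pos":[0,0,0],"rotation":[0,0,-0.12]},{"delta_pos":[0,0,0],"rotation":[0,0,-0.12]},{"delta_pos":[0,0,0],"rotation":[0,0,-0.12]},{"delta_pos":[0,0,0],"rotation":[0,0,0]},{"delta_pos":[0,0,0],"rotation":[0,0,0]}]' 0
python3 rem.py -114 0 110
```

```text
t 0.15 tcp in supply mm [-327.7  302.7  230.6] F [ 0.1 -0.3 -0.4] open 1.0
rotvec needed (tool) [-0.0012 -0.0006 -0.4837]
time_s: 0.75
eef_pos: [0.1703, 0.5491, 0.231]
eef_rot: [-0.0, -0.088, 0.996, -0.0]
wrist_force: [0.7, 0.4, 0.1]
opening: 0.002
t 0.75 tcp in supply mm [-327.5  302.9  231. ] F [0.7 0.4 0.1] open 0.0
rotvec needed (tool) [-0.0004 -0.0003 -0.0069]
delta tool cm [-21.56 -30.14  12.11]
```

```bash
python3 -m inch '[{"delta_pos":[-2.4,-3.35,1.3],"rotation":[0,0,0]},{"delta_pos":[-2.4,-3.35,1.3],"rotation":[0,0,0]},{"delta_pos":[-2.4,-3.35,1.3],"rotation":[0,0,0]},{"delta_pos":[-2.4,-3.35,1.3],"rotation":[0,0,0]},{"delta_pos":[-2.4,-3.35,1.3],"rotation":[0,0,0]},{"delta_pos":[-2.4,-3.35,1.3],"rotation":[0,0,0]},{"delta_pos":[-2.4,-3.35,1.3],"rotation":[0,0,0]},{"delta_pos":[-2.4,-3.35,1.3],"rotation":[0,0,0]},{"delta_pos":[-2.4,-3.35,1.3],"rotation":[0,0,-0.007]},{"delta_pos":[0,0,0],"rotation":[0,0,0]}]' 0
python3 rem.py -114 0 110
python3 - <<'E'
from bench import camera
import cv2
for n in("scene","side","wrist"):
    c=camera(n)["color"][:,:,::-1]
    if n=="scene":c=cv2.resize(c[155:285,195:365],None,fx=4.6,fy=4.6,interpolation=2)
    if n=="side":c=cv2.resize(c[235:345,240:380],None,fx=5.4,fy=5.4,interpolation=2)
    cv2.imwrite(f"pics/{n}2.png",c)
E
```

```text
time_s: 1.75
eef_pos: [0.439, 0.2875, 0.1128]
eef_rot: [-0.001, -0.089, 0.996, -0.001]
wrist_force: [0.3, -0.1, 0.1]
opening: 0.001
t 1.75 tcp in supply mm [-110.8   -3.2  112.8] F [ 0.3 -0.1  0.1] open 0.0
rotvec needed (tool) [-0.0015 -0.0012 -0.0043]
delta tool cm [0.32 0.32 0.28]
```

View pics/scene2.png

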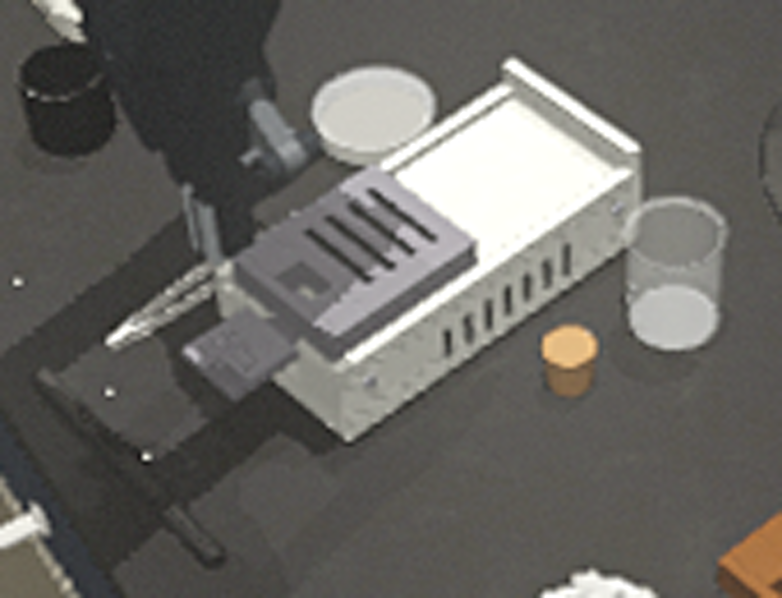

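View pics/side2.png

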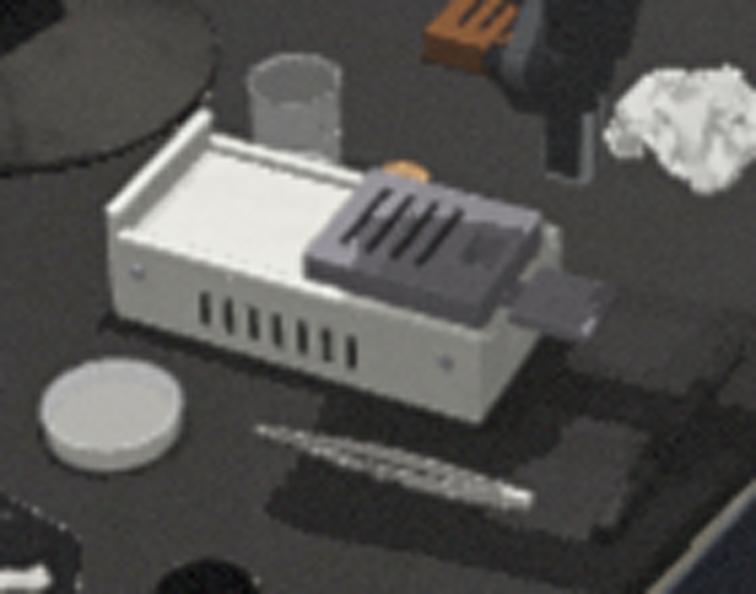

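View pics/wrist2.png

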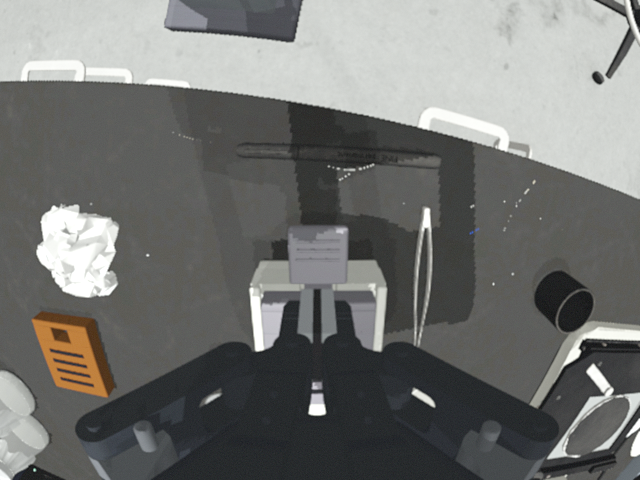

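The wrist view shows the shut fingertips at about (318,285). The tab pad lies between columns 289 and 349 and rows 226 to 283. I'll use these as an independent check.

```bash
cat >> h.py <<'E'
TC=np.array([[-1.11660095e-03,-9.50431832e-01,-3.10931000e-01,8.17629759e-02],[9.99999330e-01,-9.66243695e-04,-6.37605894e-04,6.21235940e-04],[3.05565819e-04,-3.10931504e-01,9.50432274e-01,-1.42526030e-01],[0,0,0,1]])
def wristplane(pos,q,uv,z):
    f=240/np.tan(np.radians(65.70646984690485/2));d=np.array(uv)-[316.72831622553485,234.42639423280835];r=np.hypot(*d);th=r/f
    v=np.array([d[0]/r*np.sin(th),d[1]/r*np.sin(th),np.cos(th)]);T=Rq(q)
    e=pos+T@TC[:3,3];w=T@TC[:3,:3]@v;return e+w*(z-e[2])/w[2]
E
python3 - <<'E'
from h import *; from bench import get_obs
o=get_obs();p=[.5474,.3108,.1829];c,s=np.cos(p[2]),np.sin(p[2])
for uv,z in[((289,227),.049),((349,227),.049),((347,283),.049),((290,283),.049),((249,287),.051),((387,287),.051)]:
    w=wristplane(o["eef_pos"],o["eef_rot"],uv,z);d=w-[p[0],p[1],0];print(np.round([1000*(c*d[0]+s*d[1]),1000*(-s*d[0]+c*d[1])],1))
E
```

```text
[-131.1  -15. ]
[-131.1   20.2]
[-94.9  20. ]
[-94.9 -15.3]
[-92.8 -40.9]
[-92.7  45.1]
```

```bash
echo '[0.5457,0.3117,0.1829]' > pose.json; python3 rem.py -115 0 53
```

```text
t 1.9 tcp in supply mm [-111.2   -0.4  114.3] F [ 0.1 -0.6 -0.1] open 0.0
rotvec needed (tool) [ 0.0003 -0.0006  0.0009]
delta tool cm [0.37 0.04 6.13]
```

```bash
python3 -m inch '[{"delta_pos":[0.4,0,1.5],"rotation":[0,0,0]},{"delta_pos":[0,0,1.5],"rotation":[0,0,0]},{"delta_pos":[0,0,1.5],"rotation":[0,0,0]},{"delta_pos":[0,0,1.5],"rotation":[0,0,0]},{"delta_pos":[0,0,0],"rotation":[0,0,0]},{"delta_pos":[0,0,0],"rotation":[0,0,0]}]' 0
python3 rem.py -115 0 39.5
```

```text
time_s: 2.5
eef_pos: [0.4321, 0.2912, 0.0548]
eef_rot: [-0.0, -0.094, 0.996, 0.0]
wrist_force: [-0.6, -0.2, -0.6]
opening: -0.003
t 2.5 tcp in supply mm [-115.4    0.6   54.8] F [-0.6 -0.2 -0.6] open -0.0
rotvec needed (tool) [ 0.0001 -0.      0.0044]
delta tool cm [-0.04 -0.06  1.53]
```

```bash
python3 -m inch '[{"delta_pos":[0,0,0.2],"rotation":[0,0,0]},{"delta_pos":[0,0,0.2],"rotation":[0,0,0]},{"delta_pos":[0,0,0.2],"rotation":[0,0,0]},{"delta_pos":[0,0,0.2],"rotation":[0,0,0]},{"delta_pos":[0,0,0.2],"rotation":[0,0,0]},{"delta_pos":[0,0,0],"rotation":[0,0,0]}]' 0
python3 rem.py
python3 -m inch '[{"delta_pos":[0,0,0.15],"rotation":[0,0,0]},{"delta_pos":[0,0,0.15],"rotation":[0,0,0]},{"delta_pos":[0,0,0.15],"rotation":[0,0,0]},{"delta_pos":[0,0,0.1],"rotation":[0,0,0]},{"delta_pos":[0,0,0],"rotation":[0,0,0]}]' 0
python3 rem.py
```

```text
time_s: 3.1
eef_pos: [0.4331, 0.2905, 0.0444]
eef_rot: [0.0, -0.093, 0.996, 0.0]
wrist_force: [0.7, 0.7, 2.0]
opening: -0.001
t 3.1 tcp in supply mm [-114.6   -0.4   44.4] F [0.7 0.7 2. ] open -0.0
rotvec needed (tool) [0.0004 0.0008 0.003 ]
time_s: 3.6
eef_pos: [0.433, 0.2905, 0.0396]
eef_rot: [0.0, -0.093, 0.996, 0.0]
wrist_force: [-3.8, 0.4, 11.6]
opening: -0.0
t 3.6 tcp in supply mm [-114.7   -0.3   39.6] F [-3.8  0.4 11.6] open -0.0
rotvec needed (tool) [0.0001 0.0004 0.0034]
```

```bash
python3 -m inch '[{"delta_pos":[0,0,0.05],"rotation":[0,0,0]},{"delta_pos":[0,0,0],"rotation":[0,0,0]}]' 0
python3 rem.py
python3 -m inch '[{"delta_pos":[0,0,-0.4],"rotation":[0,0,0]},{"delta_pos":[0,0,-0.6],"rotation":[0,0,0]},{"delta_pos":[0,0,-1],"rotation":[0,0,0]},{"delta_pos":[0,0,-2],"rotation":[0,0,0]},{"delta_pos":[0,0,0],"rotation":[0,0,0]},{"delta_pos":[0,0,0],"rotation":[0,0,0]}]' 0
python3 rem.py -107 0 52
python3 - <<'E'
from bench import camera,get_obs
import cv2
o=get_obs();print(o["eef_pos"],o["eef_rot"])
for n in("scene","wrist"):
    c=camera(n)["color"][:,:,::-1]
    if n=="scene":c=cv2.resize(c[155:285,195:365],None,fx=4.6,fy=4.6,interpolation=2)
    cv2.imwrite(f"pics/{n}3.png",c)
E
```

```text
time_s: 3.8
eef_pos: [0.433, 0.2905, 0.0395]
eef_rot: [0.0, -0.093, 0.996, 0.0]
wrist_force: [-4.3, -0.9, 15.0]
opening: -0.001
t 3.8 tcp in supply mm [-114.7   -0.3   39.5] F [-4.3 -0.9 15. ] open -0.0
rotvec needed (tool) [0.0001 0.0003 0.0035]
time_s: 4.4
eef_pos: [0.433, 0.2903, 0.0786]
eef_rot: [0.001, -0.093, 0.996, 0.0]
wrist_force: [0.2, -0.3, -0.3]
opening: -0.006
t 4.4 tcp in supply mm [-114.7   -0.5   78.6] F [ 0.2 -0.3 -0.3] open -0.01
rotvec needed (tool) [0.0001 0.0011 0.0033]
delta tool cm [-0.77  0.05  2.66]
[0.43300378 0.29033004 0.07862733] [ 5.31432438e-04 -9.29419306e-02  9.95671383e-01  1.11770042e-04]
```

View pics/scene3.png

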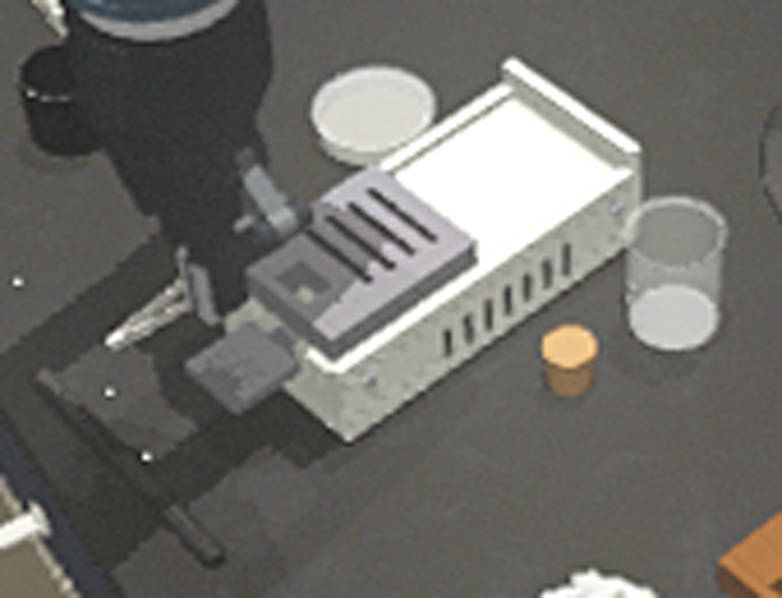

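View pics/wrist3.png

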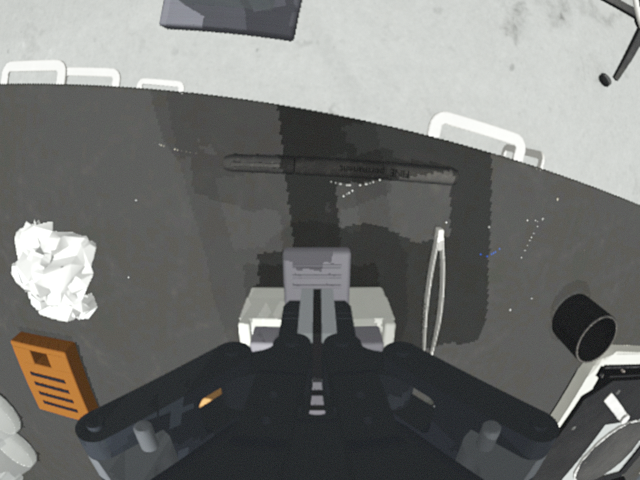

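The tab is down: the tip stopped at z = 39.5 mm with 15 N, and the pad is visibly lower in the scene view. Next I'll drop in front of the cover face and push along tool −x.

```bash
python3 -m inch '[{"delta_pos":[0,0.05,1.4],"rotation":[0,0,0]},{"delta_pos":[0,0,1.3],"rotation":[0,0,0]},{"delta_pos":[0,0,0],"rotation":[0,0,0]},{"delta_pos":[0,0,0],"rotation":[0,0,0]}]' 0
python3 rem.py -97 0 51
python3 -m inch '[{"delta_pos":[-0.5,0,0],"rotation":[0,0,0]},{"delta_pos":[-0.5,0,0],"rotation":[0,0,0]},{"delta_pos":[-0.5,0,0],"rotation":[0,0,0]},{"delta_pos":[-0.5,0,0],"rotation":[0,0,0]},{"delta_pos":[-0.5,0,0],"rotation":[0,0,0]},{"delta_pos":[-0.5,0,0],"rotation":[0,0,0]},{"delta_pos":[-0.5,0,0],"rotation":[0,0,0]}]' 0
python3 rem.py -11 0 51
```

```text
time_s: 4.9
eef_pos: [0.4317, 0.2904, 0.05]
eef_rot: [-0.001, -0.093, 0.996, -0.0]
wrist_force: [1.2, 0.5, -0.2]
opening: -0.002
t 4.9 tcp in supply mm [-116.    -0.2   50. ] F [ 1.2  0.5 -0.2] open -0.0
rotvec needed (tool) [-0.0005 -0.0027  0.0033]
delta tool cm [-1.9   0.01 -0.11]
time_s: 5.6
eef_pos: [0.4672, 0.2973, 0.0513]
eef_rot: [-0.0, -0.093, 0.996, -0.0]
wrist_force: [-2.7, -1.0, 1.2]
opening: 0.002
t 5.6 tcp in supply mm [-79.8   0.1  51.3] F [-2.7 -1.   1.2] open 0.0
rotvec needed (tool) [-0.     -0.0005  0.0033]
delta tool cm [-6.88 -0.04  0.02]
```

The cover is sliding with about 3 N, so I'll carry on.

```bash
python3 -m inch '[{"delta_pos":[-0.6,0,0],"rotation":[0,0,0]},{"delta_pos":[-0.6,0,0],"rotation":[0,0,0]},{"delta_pos":[-0.6,0,0],"rotation":[0,0,0]},{"delta_pos":[-0.6,0,0],"rotation":[0,0,0]},{"delta_pos":[-0.6,0,0],"rotation":[0,0,0]},{"delta_pos":[-0.6,0,0],"rotation":[0,0,0]},{"delta_pos":[-0.6,0,0],"rotation":[0,0,0]},{"delta_pos":[-0.6,0,0],"rotation":[0,0,0]},{"delta_pos":[-0.6,0,0],"rotation":[0,0,0]},{"delta_pos":[-0.6,0,0],"rotation":[0,0,0]}]' 0
python3 rem.py -11 0 51
python3 -m inch '[{"delta_pos":[-0.2,0,0],"rotation":[0,0,0]},{"delta_pos":[-0.2,0,0],"rotation":[0,0,0]},{"delta_pos":[-0.2,0,0],"rotation":[0,0,0]},{"delta_pos":[0,0,0],"rotation":[0,0,0]}]' 0
python3 rem.py -11 0 51
```

```text
time_s: 6.6
eef_pos: [0.5264, 0.3084, 0.0512]
eef_rot: [-0.0, -0.093, 0.996, -0.0]
wrist_force: [-1.2, -0.5, -0.0]
opening: -0.002
t 6.6 tcp in supply mm [-19.5   0.3  51.2] F [-1.2 -0.5 -0. ] open -0.0
rotvec needed (tool) [-0.     -0.      0.0033]
delta tool cm [-0.85 -0.03  0.02]
time_s: 7.0
eef_pos: [0.5322, 0.3095, 0.0513]
eef_rot: [0.0, -0.093, 0.996, 0.0]
wrist_force: [0.5, -0.2, 0.8]
opening: 0.003
t 7.0 tcp in supply mm [-13.7   0.3  51.3] F [ 0.5 -0.2  0.8] open 0.0
rotvec needed (tool) [0.0001 0.0006 0.0033]
delta tool cm [-0.27 -0.03  0.03]
```

```bash
python3 -m inch '[{"delta_pos":[-0.15,0,0],"rotation":[0,0,0]},{"delta_pos":[-0.15,0,0],"rotation":[0,0,0]},{"delta_pos":[0,0,0],"rotation":[0,0,0]}]' 0
python3 rem.py -11 0 51
python3 -m inch '[{"delta_pos":[-0.1,0,0],"rotation":[0,0,0]},{"delta_pos":[-0.1,0,0],"rotation":[0,0,0]},{"delta_pos":[0,0,0],"rotation":[0,0,0]}]' 0
python3 rem.py -11 0 51
```

```text
time_s: 7.3
eef_pos: [0.5351, 0.3101, 0.0513]
eef_rot: [0.0, -0.093, 0.996, 0.0]
wrist_force: [0.2, 0.0, 0.3]
opening: -0.002
t 7.3 tcp in supply mm [-10.8   0.3  51.3] F [0.2 0.  0.3] open -0.0
rotvec needed (tool) [0.     0.0004 0.0033]
delta tool cm [ 0.02 -0.03  0.03]
time_s: 7.6
eef_pos: [0.5358, 0.3102, 0.0512]
eef_rot: [-0.001, -0.093, 0.996, -0.0]
wrist_force: [-4.5, -1.4, 3.2]
opening: -0.001
t 7.6 tcp in supply mm [-10.    0.4  51.2] F [-4.5 -1.4  3.2] open -0.0
rotvec needed (tool) [-0.0003 -0.0024  0.0035]
delta tool cm [ 0.1  -0.04  0.02]
```

The cover is against the stop: force rises to about 5 N and the tip stops short of its command. I'll back off without lifting, then rise and look.

```bash
python3 -m inch '[{"delta_pos":[0.6,0,0],"rotation":[0,0,0]},{"delta_pos":[1,0,0],"rotation":[0,0,0]},{"delta_pos":[1.5,0,-1],"rotation":[0,0,0]},{"delta_pos":[0,0,-2],"rotation":[0,0,0]},{"delta_pos":[0,0,0],"rotation":[0,0,0]},{"delta_pos":[0,0,0],"rotation":[0,0,0]}]' 0
python3 rem.py -40.5 0 46
python3 - <<'E'
from bench import camera,get_obs
import cv2
o=get_obs();print(o["eef_pos"],o["eef_rot"])
for n in("scene","side","wrist"):
    c=camera(n)["color"][:,:,::-1]
    if n=="scene":c=cv2.resize(c[155:285,195:365],None,fx=4.6,fy=4.6,interpolation=2)
    if n=="side":c=cv2.resize(c[235:345,240:380],None,fx=5.4,fy=5.4,interpolation=2)
    if n=="wrist":c=cv2.resize(c[180:380,200:440],None,fx=3,fy=3,interpolation=2)
    cv2.imwrite(f"pics/{n}4.png",c)
E
```

```text
time_s: 8.2
eef_pos: [0.5067, 0.3048, 0.0816]
eef_rot: [0.001, -0.093, 0.996, 0.0]
wrist_force: [0.5, -0.3, 0.0]
opening: -0.005
t 8.2 tcp in supply mm [-39.6   0.3  81.6] F [ 0.5 -0.3  0. ] open -0.0
rotvec needed (tool) [0.0003 0.0019 0.0033]
delta tool cm [ 0.09 -0.03  3.56]
[0.50666739 0.30480374 0.08162755] [ 9.33163234e-04 -9.29547311e-02  9.95669874e-01  2.23610587e-04]
```

View pics/scene4.png

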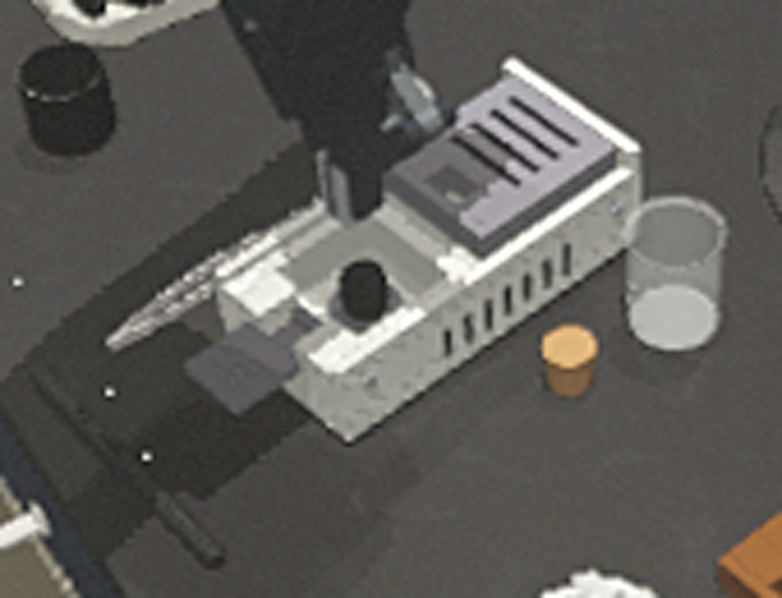

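View pics/side4.png

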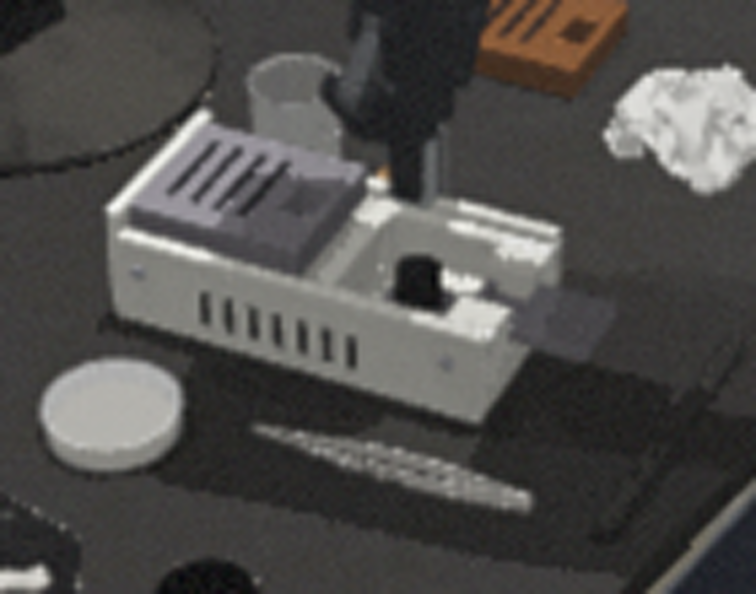

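View pics/wrist4.png

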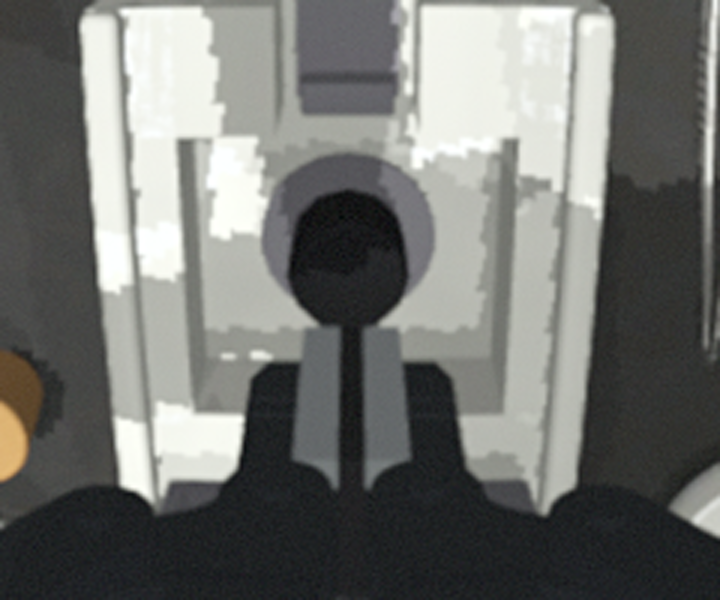

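The cover is against the stop in both fixed views. The button, at wrist crop (349,260), lies in line with the fingers at column 351. Now I'll press it.

```bash
python3 -m inch '[{"delta_pos":[0.1,0,1.2],"rotation":[0,0,0]},{"delta_pos":[0,0,1.2],"rotation":[0,0,0]},{"delta_pos":[0,0,1.0],"rotation":[0,0,0]},{"delta_pos":[0,0,0.1],"rotation":[0,0,0]},{"delta_pos":[0,0,0],"rotation":[0,0,0]}]' 0
python3 rem.py -40.5 0 38
python3 -m inch '[{"delta_pos":[0,0,0.2],"rotation":[0,0,0]},{"delta_pos":[0,0,0.2],"rotation":[0,0,0]},{"delta_pos":[0,0,0.2],"rotation":[0,0,0]},{"delta_pos":[0,0,0.15],"rotation":[0,0,0]},{"delta_pos":[0,0,0],"rotation":[0,0,0]},{"delta_pos":[0,0,0],"rotation":[0,0,0]}]' 0
python3 rem.py -40.5 0 38
```

```text
time_s: 8.85
eef_pos: [0.5048, 0.3042, 0.0453]
eef_rot: [-0.001, -0.093, 0.996, -0.0]
wrist_force: [-0.9, 0.0, 0.2]
opening: -0.001
t 8.85 tcp in supply mm [-41.5   0.1  45.3] F [-0.9  0.   0.2] open -0.0
rotvec needed (tool) [-0.0003 -0.0017  0.0032]
delta tool cm [-0.11 -0.01  0.73]
time_s: 9.45
eef_pos: [0.5058, 0.3047, 0.0393]
eef_rot: [0.001, -0.093, 0.996, 0.0]
wrist_force: [1.2, -0.4, 2.5]
opening: -0.002
t 9.45 tcp in supply mm [-40.5   0.3  39.3] F [ 1.2 -0.4  2.5] open -0.0
rotvec needed (tool) [0.0002 0.0011 0.0033]
delta tool cm [ 0.   -0.03  0.13]
```

```bash
python3 -m inch '[{"delta_pos":[0,0,0.1],"rotation":[0,0,0]},{"delta_pos":[0,0,0.1],"rotation":[0,0,0]},{"delta_pos":[0,0,0],"rotation":[0,0,0]}]' 0
python3 rem.py -40.5 0 38
python3 -m inch '[{"delta_pos":[0,0,0.1],"rotation":[0,0,0]},{"delta_pos":[0,0,0],"rotation":[0,0,0]}]' 0
python3 rem.py -40.5 0 38
```

```text
time_s: 9.75
eef_pos: [0.5057, 0.3047, 0.0378]
eef_rot: [0.0, -0.093, 0.996, 0.0]
wrist_force: [-1.2, -0.9, 10.4]
opening: 0.001
t 9.75 tcp in supply mm [-40.6   0.4  37.8] F [-1.2 -0.9 10.4] open 0.0
rotvec needed (tool) [0.0001 0.0007 0.0034]
delta tool cm [-0.01 -0.04 -0.02]
time_s: 9.95
eef_pos: [0.5057, 0.3047, 0.0377]
eef_rot: [0.0, -0.093, 0.996, 0.0]
wrist_force: [-4.3, -2.2, 16.8]
opening: -0.001
t 9.95 tcp in supply mm [-40.6   0.4  37.7] F [-4.3 -2.2 16.8] open -0.0
rotvec needed (tool) [0.     0.0006 0.0035]
delta tool cm [-0.01 -0.04 -0.03]
```

The button has bottomed at z = 37.7 mm with 17 N. I'll rise straight up, clear of everything.

```bash
python3 -m inch '[{"delta_pos":[0,0,-0.4],"rotation":[0,0,0]},{"delta_pos":[0,0,-0.6],"rotation":[0,0,0]},{"delta_pos":[0,0,-1.5],"rotation":[0,0,0]},{"delta_pos":[0,0,-3],"rotation":[0,0,0]},{"delta_pos":[0.5,0,-3],"rotation":[0,0,0]},{"delta_pos":[2,0,-3],"rotation":[0,0,0]},{"delta_pos":[4,0,-2],"rotation":[0,0,0]},{"delta_pos":[4,0,0],"rotation":[0,0,0]},{"delta_pos":[0,0,0],"rotation":[0,0,0]},{"delta_pos":[0,0,0],"rotation":[0,0,0]}]' 0
python3 rem.py
python3 - <<'E'
from bench import camera
import cv2
for n in("scene","side","wrist"):
    c=camera(n)["color"][:,:,::-1]
    if n=="scene":c=cv2.resize(c[155:285,195:365],None,fx=4.6,fy=4.6,interpolation=2)
    if n=="side":c=cv2.resize(c[235:345,240:380],None,fx=5.4,fy=5.4,interpolation=2)
    cv2.imwrite(f"pics/{n}5.png",c)
E
```

```text
time_s: 10.95
eef_pos: [0.4016, 0.2851, 0.1714]
eef_rot: [0.0, -0.093, 0.996, 0.0]
wrist_force: [0.2, 0.3, -0.5]
opening: -0.0
t 10.95 tcp in supply mm [-146.5    0.   171.4] F [ 0.2  0.3 -0.5] open -0.0
rotvec needed (tool) [0.     0.0008 0.004 ]
```

View pics/scene5.png

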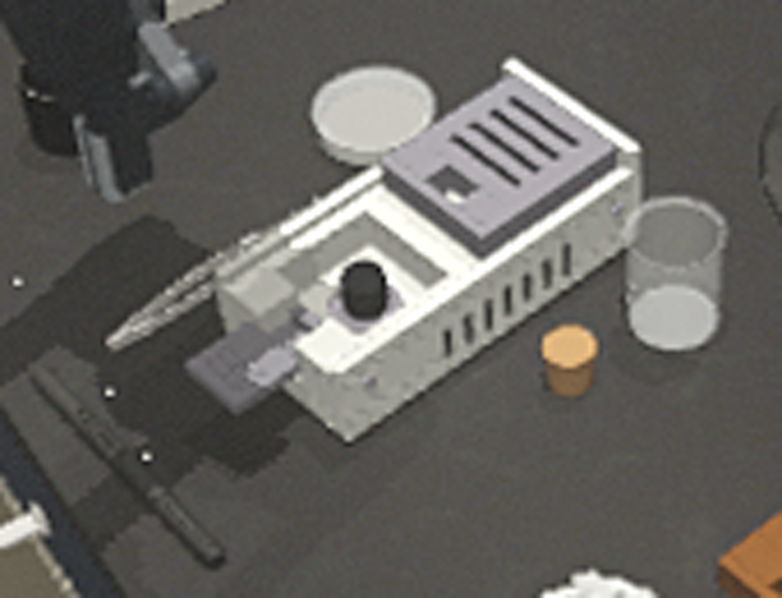

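View pics/side5.png

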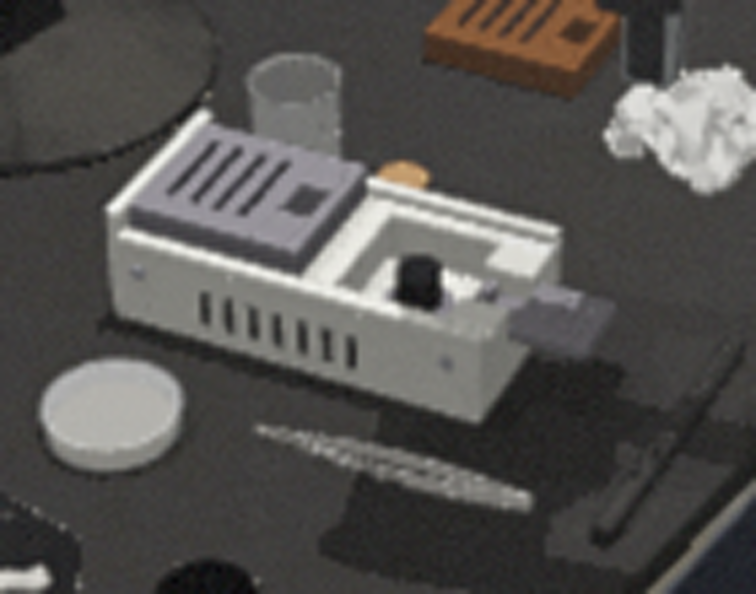

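The cover is at the stop, the button is up (scene crop (363,288)), the tab is down, the other things are where they were, and the arm is clear.

```bash
python3 -c "from bench import hand_in;print(hand_in())"
```

```text
the job is handed in; nothing more can be done
None
```

The lamp supply is reset, and I handed the job in at about 11 s of the 40 s allowed. I pressed with the fingers shut and pushed the cover without lifting it.

- **Tab:** I pressed it until it stopped, with the tip at z = 39.5 mm and 15 N. The pad was visibly lower afterwards.
- **Cover:** I slid it along its guides with about 3 N until it met the end stop. The force rose to about 5 N and the fingers stopped short of the commanded position. Both fixed cameras show it against the stop.
- **Button:** I pressed it until it bottomed, at z = 37.7 mm and 17 N, then let go. It looks fully up in the last pictures.
- **Finish:** The arm ended clear of everything, with no force on the wrist. The stopper, petri dish, beaker, forceps and marker look unmoved in the last pictures. The eyepiece pot was partly out of view there, and the clicker was outside the cropped views I checked. Neither was on the arm's path.

One disagreement: the wrist camera put the supply 2–3 mm away from where the fixed cameras did. I used a position midway between them. The contact positions then matched it to about 1 mm. I had no direct reading of the tab or button travel, so those results rest on tip height, force and the pictures.

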